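# Unstack a cured resin casting and put its spacer plate on the plate pile

## Robot

A 6-joint arm with a two-finger parallel gripper is mounted at the origin on the work surface. World frame = base frame: x ahead of the robot, y to its left, z up, the work surface at z = 0. Lengths are in m, angles in degrees, forces in N, time in s.
With the tool pointing down it reaches from about 0.375 to 0.75 m from the base axis. Payload 9 kg.
Tool frame: the origin (TCP) lies where the fingers leave the gripper's body, on its centre line; the fingertips stand 73 mm ahead of it and the grasp point (between the pads) lies 54 mm ahead of it (robot.tip_reach is the distance from the TCP to the fingertips, in m); z points along the fingers, y is the line along which they close (so a half turn about z gives the same grasp; the last joint's range is limited). The gripper opens to 85 mm and grips with 20 to 120 N. Pads are 22 mm wide; open, the fingers measure 114 mm over their backs; the gripper's body (76 mm by 85 mm) begins 54 mm behind the grasp point. The pads swing forward as they close: fully open they stand 13 mm farther back than shut.
Start: joints at [-87.13, 5.964, 5.575, 89.605, 0, 77.527], TCP at [0.159, -0.579, 0.304] pointing down, gripper open.
Joint ranges: [-171.21, 171.21], [-48.23, 106.86], [-62.78, 66.21], [-105.2, 120.99], [-86.42, 89.51], [-180, 180]. Speed limits (degrees/s): [127.2, 127.2, 147.25, 180, 180, 180].

## Interface

Orientations are given as [roll, pitch, yaw] about the fixed x, y, z axes, in that order (R = Rz(yaw) Ry(pitch) Rx(roll)).
In Python, from plant import robot gives the robot as it stands. Calls block until the motion is done:
- robot.move_pose(position, orientation): joint-space move of the TCP to a pose.
- robot.line_to(position, vel=0.15, rotation=None, guard=None): straight line of the TCP; rotation=None keeps the orientation; vel is the mean speed in m/s. With guard (N) it stops when the force on the tool has changed by that much, and returns True; else False.
- robot.goto_joints(angles): joint-space move.
- robot.set_gripper(opening): finger opening in m; the grip force is fixed at half the most; returns when the fingers have stopped.
- robot.pause(seconds).
- robot.ik(position, orientation): joint angles nearest the present ones, or None.
- robot.observe(): the state.
- robot.grab_frame(name): name is "scene" or "side" or "wrist"; returns the picture (384x512x3 uint8, blue, green, red); there is no depth.
- robot.get_calibration(name): a dict with "vertical_fov" (degrees; the focal length in pixels is half the picture's height over the tangent of half this angle, whatever the lens; pixels are square), "cx", "cy" (the principal point, pixels), "rvec" (rotation vector, rad) and "tvec" (3), from world to camera coordinates, as OpenCV has them. Camera axes: x right, y down, z forward; pixel columns grow to the right and rows downward; lengths in m; the calibration is good to about 2 mm. A picture is of the moment at which its call begins: read the wrist's pose just before it. get_calibration takes no time and is no camera call; for the wrist camera it gives the pose at the moment of the call.
A pose or a line that the arm cannot do raises robot.IKError and nothing moves.
- robot.job_done(): hands the job in; it is judged then, once.
The state is a dict: "time": time; "q": joint angles; "qvel": joint speeds; "joint_torque": joint torques, N m; "tool_pos": TCP position; "tcp_rot": TCP orientation; "ft_force": force on the tool from outside, world axes, zero at the start; "torque": the same for the moment, N m; "gripper_width": finger opening in m; "gripper_force": force on a finger pad.
Only numpy, scipy, OpenCV 4.12 (cv2) and the standard library are available. Lean on these libraries where they do the work, as an engineer would, in place of code of your own. Each camera call takes 0.05 s, during which the arm holds its last target. There are 200 camera calls.

## Task

Two resin pucks are curing on black stands under wooden spacer plates; the stack without a weight on top is finished. Lift its spacer plate off and lay it flat on the pile of identical spacer plates, squared up with those below, then set the puck that was under it flat in the empty compartment of the grey tray.

Things in the scene. Friction and masses are not known exactly. Their poses are not given: they have to be found in the camera images.
- plate_center (a point): Centre (half-way up) of the finished stack's spacer plate: loose flat plain brown wood, 90 mm along its x, 60 mm along its y (grip across this), 10 mm thick along z (up), 0.04 kg. It lies centred on the puck, 40 to 50 mm above the bench, overhanging it all round. The other stack's identical plate carries a dark steel knobbed weight, 48 mm wide, its top 93 mm above the bench.
- puck_center (a point): Centre (half-way up) of the finished casting: a loose solid teal resin puck, an upright cylinder 50 mm in diameter and 26 mm high, 0.06 kg, z up. It lies under the spacer plate, about in the middle of a fixed black stand 110 x 110 mm whose top is 14 mm above the bench. Nothing sticks: plate and puck lift straight off.
- pile_top (a point): Middle of the top face of the spacer plate pile: three plates of the same kind (90 x 60 x 10 mm) flat on the bench, 30 mm high in all; the pile does not move. x along the 90 mm side, y along the 60 mm side, z up. The plate goes on this face, long side along long side. (The pile of 100 mm square green glass tiles is something else.)
- tray_empty (a point): Middle of the floor of the fixed grey tray's empty compartment. The tray is 110 mm (x) by 215 mm (y) with two compartments, each 100 x 100 mm, side by side along y; floor 4 mm above the bench, rim and divider 5 mm above the floor. The compartment on the tray's -y side holds a heart-shaped casting 16 mm high. z up.
Things that resemble listed ones, but are neither listed nor needed, are in the scene too. Of the things that look like the part that bears pile_top, take the one that is nearest to the robot's base at the start.

How it is judged (in metres and radians):
At the end, for the whole second after the job is handed in: The unweighted stack's spacer plate lies flat on the plate pile (centres within 15 mm, long sides within 0.2 rad, either way round), and its puck stands flat on the floor of the tray's empty compartment (within 28 mm of its middle along each side) (horizontal distance between plate_center and pile_top below 0.015 m and z of plate_center in the frame of pile_top between 0.002 and 0.009 m and angle between the x axis of plate_center and the x axis of pile_top, either way round below 0.2 rad and angle between each of plate_center, puck_center's own z axis and vertical below 0.08 rad and x of puck_center in the frame of tray_empty between -0.028 and 0.028 m and y of puck_center in the frame of tray_empty between -0.028 and 0.028 m and z of puck_center in the frame of tray_empty between 0.01 and 0.016 m); the robot touches nothing.
It also fails if it takes over 61 s, if anything falls off the work surface, if the arm or the gripper's body presses on something with over 40 N, if the wrist force passes 120 N, or if a joint passes its speed limit or range.

## Working session

There is one attempt and no reset: what is moved stays moved. The work goes in short steps, each a Python script; the robot and the scene stay as the last script left them, time stands still between calls to the robot, and variables do not carry over. Pictures are saved under pics/ and viewed, at most 10 in all, crops included, and the job is handed in when it is done.

```bash
mkdir -p pics; python3 - <<'E'
from plant import robot
import cv2
for n in("scene","side"):
    c=robot.get_calibration(n);print(n,c)
    cv2.imwrite(f"pics/{n}0.png",cv2.resize(robot.grab_frame(n),(800,600),interpolation=cv2.INTER_CUBIC))
E
```

```text
scene {'vertical_fov': 54.91164375893001, 'cx': 257.6747145750296, 'cy': 187.664137239476, 'rvec': array([ 1.60146492,  1.78227759, -0.88566331]), 'tvec': array([ 0.03342555, -0.27994804,  1.38569574])}
side {'vertical_fov': 45.84171659363384, 'cx': 257.4710376215892, 'cy': 191.10621489690996, 'rvec': array([ 2.10138089, -0.19665045,  0.13315501]), 'tvec': array([-0.52781285,  0.11787583,  0.8744424 ])}
```

View pics/scene0.png

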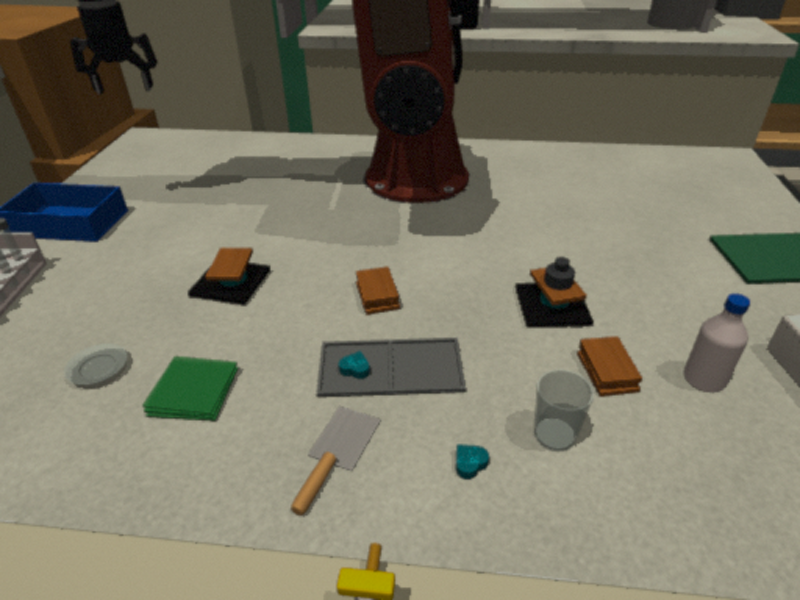

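View pics/side0.png

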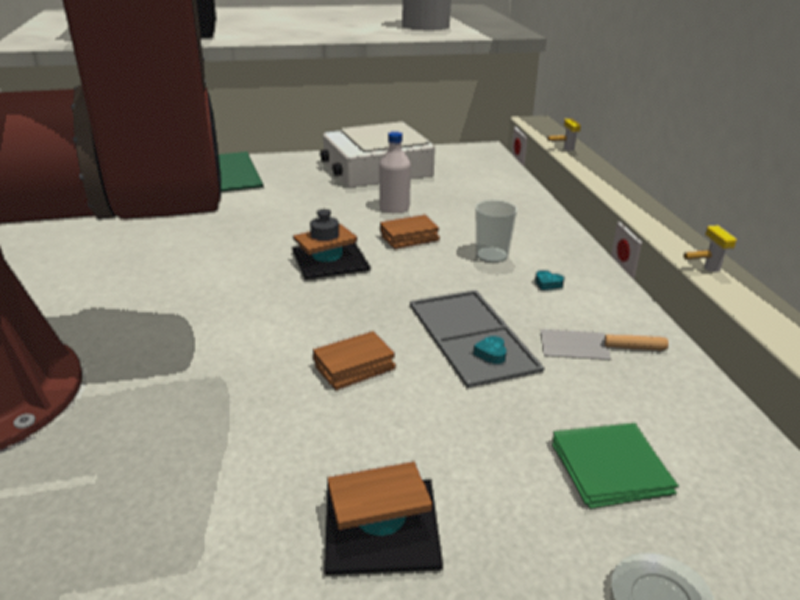

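The scene picture shows the unweighted stack's plate at about (231,264), the nearer pile at (378,288), and the tray's empty compartment at (428,366). In the side picture they are at (379,492), (354,356) and (460,315). Next I cast the corners onto their known heights.

```bash
cat > h.py <<'E'
from plant import robot
import cv2, numpy as np
def ray(c,uv,z):
    f=192/np.tan(np.radians(c["vertical_fov"]/2))
    R=cv2.Rodrigues(np.array(c["rvec"]))[0]; o=-R.T@c["tvec"]
    d=np.array([(uv[0]-c["cx"])/f,(uv[1]-c["cy"])/f,1])@R
    return o+d*(z-o[2])/d[2]
def quad(c,pts,z,s=1.5625):
    P=np.array([ray(c,np.array(p)/s,z)[:2] for p in pts])
    e=np.roll(P,-1,0)-P
    m=P.mean(0); L=np.linalg.norm(e,axis=1)
    k=0 if L[0]+L[2]>L[1]+L[3] else 1
    v=e[k]-e[k+2]
    print("centre",m.round(4),"sides",L.round(4),"long yaw",round(np.degrees(np.arctan2(v[1],v[0]))%180,1))
    return m,P
E
python3 - <<'E'
from h import *
s=robot.get_calibration("scene");d=robot.get_calibration("side")
for n,z,a,b in (("plate",.05,[(219,248),(253,250),(243,279),(208,275)],[(328,475),(416,463),(431,493),(336,526)]),
 ("pile",.03,[(357,271),(389,267),(398,300),(366,305)],[(314,358),(376,334),(394,353),(330,378)]),
 ("tray",.009,[(322,342),(460,339),(465,391),(318,395)],[(410,302),(476,292),(542,369),(468,384)])):
    print(n);quad(s,a,z);quad(d,b,z)
print(robot.get_calibration("wrist"), robot.observe()["time"],robot.observe()["tcp_rot"])
E
```

```text
plate
centre [ 0.4631 -0.2858] sides [0.0644 0.089  0.0641 0.0842] long yaw 7.6
centre [ 0.4562 -0.2917] sides [0.0886 0.0424 0.0968 0.0648] long yaw 7.6
pile
centre [ 0.4775 -0.023 ] sides [0.0579 0.0971 0.0541 0.0989] long yaw 17.5
centre [ 0.4669 -0.0407] sides [0.0955 0.0499 0.0947 0.0477] long yaw 24.6
tray
centre [0.6473 0.0225] sides [0.2185 0.1104 0.2104 0.1118] long yaw 97.7
centre [0.6397 0.0128] sides [0.1069 0.2085 0.1046 0.2106] long yaw 98.2
{'vertical_fov': 67.0880005902355, 'cx': 254.55446795286602, 'cy': 190.47835810209926, 'rvec': array([-2.32704744,  1.77047501,  0.23459786]), 'tvec': array([-0.59937492, -0.03496903,  0.37718308])} 0.1 [-1.79928319e+02 -1.59597919e-02  1.53429095e+01]
```

```bash
python3 - <<'E'
from h import *
import json
for n,p,y in (("wtray",[.52,0,.38],15),("wplate",[.46,-.287,.25],8)):
    robot.move_pose(p,[180,0,y]); robot.pause(.2)
    c=robot.get_calibration("wrist"); im=robot.grab_frame("wrist")
    json.dump({k:np.array(v).tolist() for k,v in c.items()},open(n+".json","w"))
    R=cv2.Rodrigues(c["rvec"])[0];print("cam",-R.T@c["tvec"],"axis",R[2])
    cv2.imwrite(f"pics/{n}.png",cv2.resize(im,(800,600),interpolation=cv2.INTER_CUBIC))
o=robot.observe();print(o["time"],o["q"])
E
```

```text
cam [0.5830646  0.01671395 0.44953593] axis [-0.2508636  -0.06791584 -0.96563704]
cam [ 0.52521297 -0.2767366   0.32032505] axis [-0.25625745 -0.03809033 -0.96585778]
4.2583 [-4.57003265e+01 -4.40445969e+00 -1.04242330e+01  8.39352280e+01
  3.07094766e-03  1.26219055e+02]
```

View pics/wtray.png

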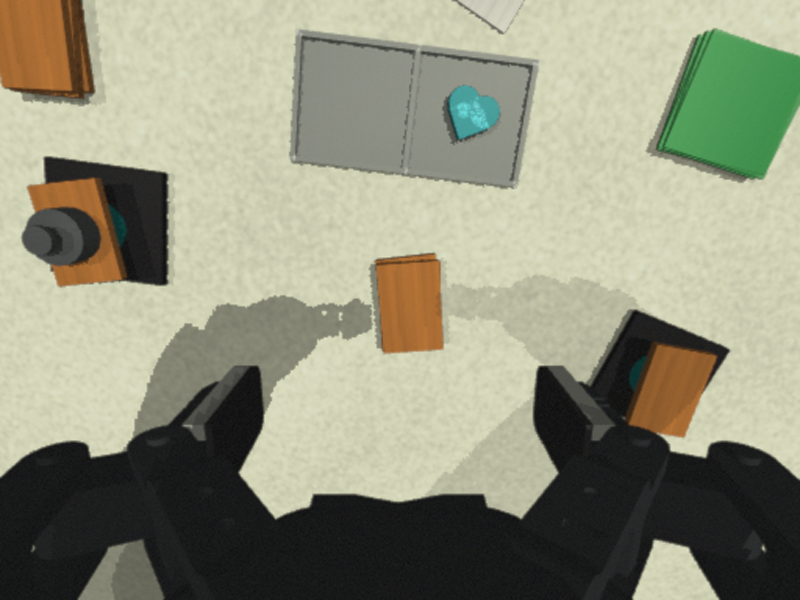

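View pics/wplate.png

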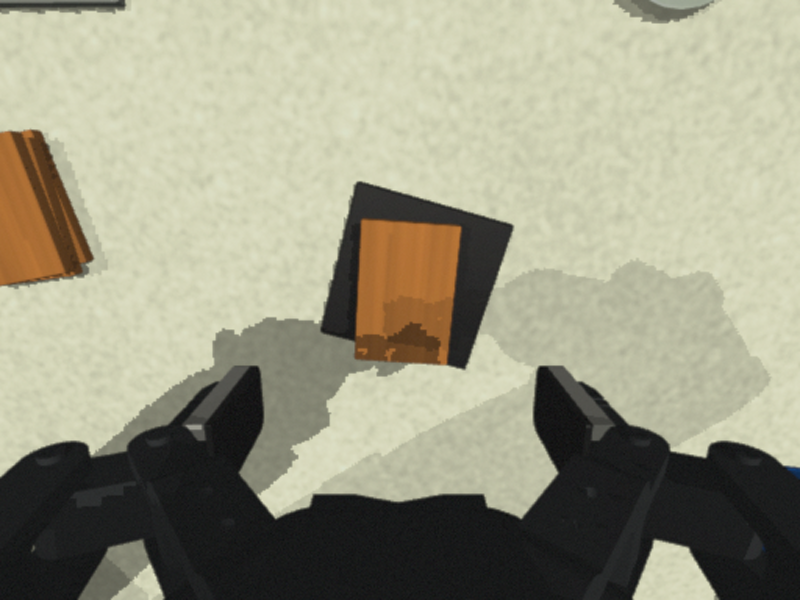

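The wrist pictures show:
- **Plate:** (361,219), (461,226), (448,365), (355,359).
- **Pile top:** (376,265), (440,261), (443,348), (383,353).
- **Tray:** (298,30), (537,61), (515,187), (292,161). The empty compartment is the left half.

```bash
python3 - <<'E'
from h import *
import json
L=lambda n:{k:np.array(v) for k,v in json.load(open(n+".json")).items()}
t=L("wtray");p=L("wplate")
print("plate");quad(p,[(361,219),(461,226),(448,365),(355,359)],.05)
quad(t,[(654,343),(717,353),(687,437),(630,427)],.05)
print("stand");quad(p,[(357,182),(513,226),(465,368),(322,332)],.014)
print("pile");quad(t,[(376,265),(440,261),(443,348),(383,353)],.03)
print("tray");quad(t,[(298,30),(537,61),(515,187),(292,161)],.009)
quad(t,[(298,30),(417,46),(405,174),(292,161)],.009)
for q in ([.46,-.28,.1],[.475,-.03,.1],[.655,.075,.1]): print([np.round(robot.ik(q,[180,0,y]),0) for y in (5,20,-170)])
E
```

```text
plate
centre [ 0.4558 -0.2923] sides [0.0594 0.0891 0.06   0.0891] long yaw 4.7
centre [ 0.4577 -0.292 ] sides [0.0619 0.0907 0.0594 0.0892] long yaw 7.3
stand
centre [ 0.4579 -0.2984] sides [0.1081 0.107  0.1071 0.1075] long yaw 83.0
pile
centre [ 0.4674 -0.0274] sides [0.0603 0.0874 0.0597 0.0889] long yaw 18.6
tray
centre [0.6403 0.0194] sides [0.2113 0.1089 0.2108 0.1098] long yaw 98.5
centre [0.6323 0.0717] sides [0.1044 0.1088 0.1061 0.1098] long yaw 9.3
[array([-45.,  -1., -23.,  68.,   0., 130.]), array([-45.,  -1., -23.,  68.,   0., 115.]), array([-45.,  -1., -23.,  68.,   0., -55.])]
[array([-19., -12., -33.,  69.,   0., 156.]), array([-19., -12., -33.,  69.,   0., 141.]), array([-19., -12., -33.,  69.,   0., -29.])]
[array([ -5.,  20.,  -0.,  70.,   0., 170.]), array([ -5.,  20.,  -0.,  70.,   0., 155.]), array([ -5.,  20.,  -0.,  70.,   0., -15.])]
```

```bash
python3 - <<'E'
from h import *
P=[.4565,-.292]
robot.move_pose(P+[.16],[180,0,5.5])
print("g",robot.line_to(P+[.100],vel=.08,guard=15))
robot.set_gripper(0.03)
o=robot.observe();print(o["gripper_width"],o["gripper_force"],o["tool_pos"])
robot.line_to(P+[.20],vel=.1)
o=robot.observe();print(o["gripper_width"],o["gripper_force"],o["time"],o["ft_force"])
robot.move_pose([.467,-.0275,.20],[180,0,18.6]);robot.pause(.1)
a=robot.grab_frame("wrist");b=robot.grab_frame("side")
cv2.imwrite("pics/m.png",np.hstack([cv2.resize(a,(400,300)),cv2.resize(b,(400,300))]))
cv2.imwrite("pics/m2.png",cv2.resize(a,(800,600)))
print(robot.observe()["time"])
E
```

```text
g False
0.058345151334281704 64.70920085906982 [ 0.45693401 -0.29245488  0.10095107]
0.05865376273031219 64.0779983997345 7.125 [-0.57551145  0.32277106 -0.51349569]
8.3583
```

View pics/m.png

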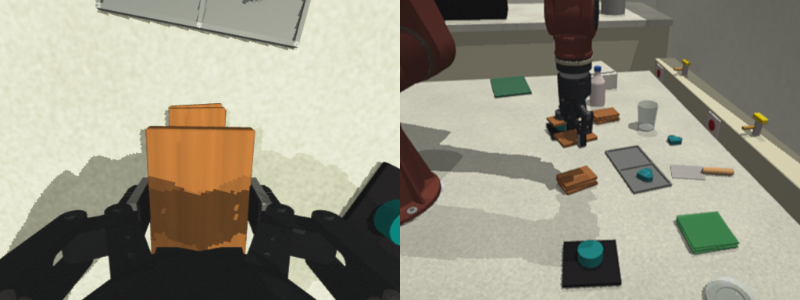

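The left half shows the plate held level, with the pile's far edge beyond it at about (197,106). The puck stands bare on its stand in the side view at (590,253). I'll enlarge it to check the alignment.

View pics/m2.png

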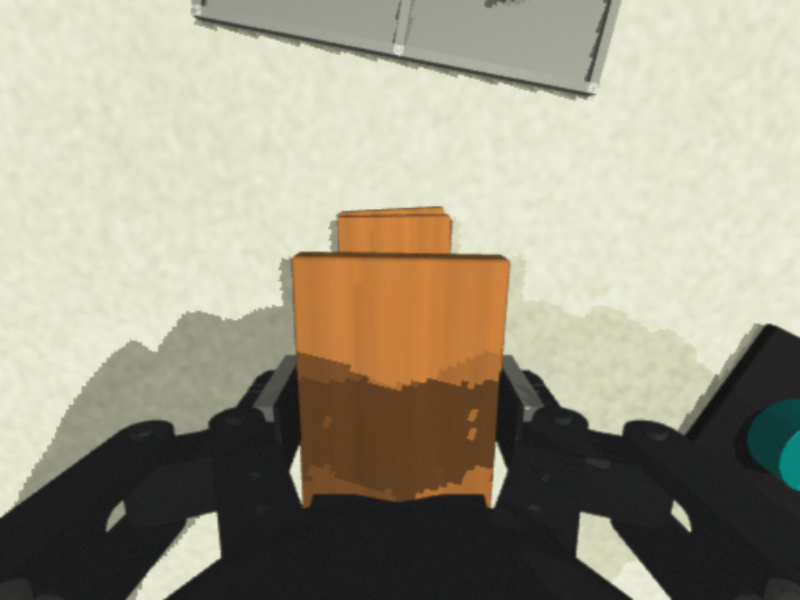

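The held plate's far top edge runs (293,258)-(509,261), and the pile's far top edge runs (338,216)-(450,215).

```bash
python3 - <<'E'
from h import *
c=robot.get_calibration("wrist")
h=[ray(c,np.array(p)/1.5625,.149)[:2] for p in((293,258),(509,261))]
p=[ray(c,np.array(p)/1.5625,.03)[:2] for p in((338,216),(450,215))]
for n,e in(("held",h),("pile",p)):
    d=e[0]-e[1];print(n,np.mean(e,0),np.linalg.norm(d),np.degrees(np.arctan2(-d[0],d[1])))
print("delta",np.mean(p,0)-np.mean(h,0), robot.observe()["tool_pos"])
E
```

```text
held [ 0.50866794 -0.01536298] 0.05829522212525474 17.8027672917834
pile [ 0.50945147 -0.01212008] 0.05855406112019701 19.11579896235881
delta [0.00078353 0.0032429 ] [ 0.46714993 -0.02856183  0.19991513]
```

```bash
python3 - <<'E'
from h import *
Q=[.468,-.0255]
robot.move_pose(Q+[.115],[180,0,19])
print("g",robot.line_to(Q+[.092],vel=.06,guard=8), robot.observe()["tool_pos"],robot.observe()["ft_force"])
robot.set_gripper(.068); robot.pause(.1)
robot.line_to(Q+[.17],vel=.12)
robot.set_gripper(.085)
robot.move_pose([.4565,-.292,.22],[180,0,5.5]);robot.pause(.1)
c=robot.get_calibration("wrist");a=robot.grab_frame("wrist");b=robot.grab_frame("side")
cv2.imwrite("pics/n1.png",cv2.resize(a,(800,600)))
cv2.imwrite("pics/n2.png",cv2.resize(b[190:280,170:290],(800,600),interpolation=cv2.INTER_CUBIC))
print(robot.observe()["time"])
E
```

```text
g True [ 0.4689801  -0.02594192  0.09286875] [ 1.58495847 -0.60197455  0.21922077]
11.9333
```

View pics/n1.png

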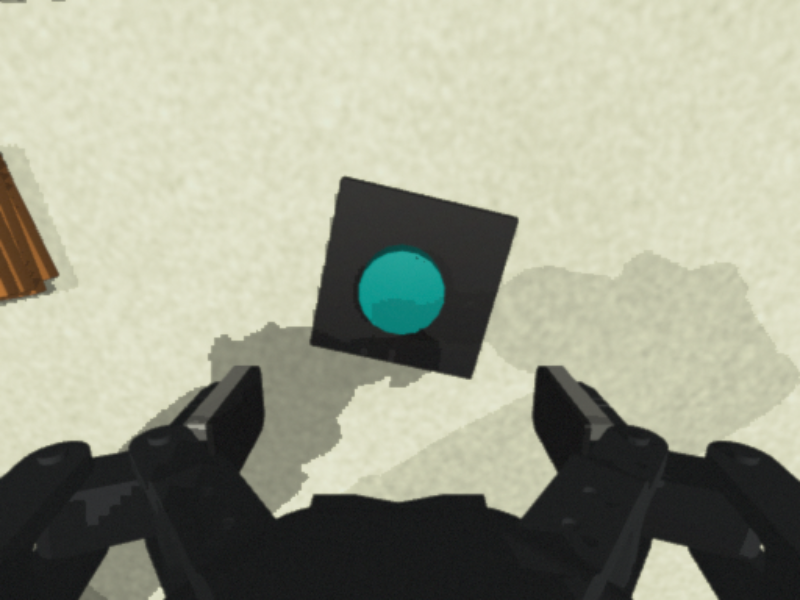

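View pics/n2.png

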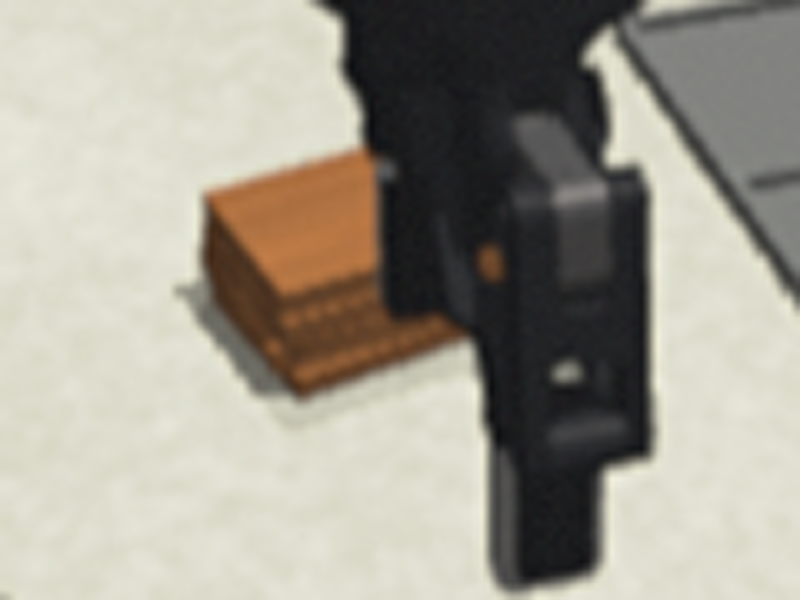

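The plate lies flat and squared on the pile. The puck's top circle is centred at (402,292), with a radius of about 43 px.

```bash
python3 - <<'E'
from h import *
c=robot.get_calibration("wrist")
q=[ray(c,np.array(p)/1.5625,.04)[:2] for p in((402,292),(359,292),(445,292),(402,334))]
print(q[0],np.linalg.norm(q[1]-q[2]),np.linalg.norm(q[0]-q[3]))
assert abs(np.linalg.norm(q[1]-q[2])-.05)<.005 and np.linalg.norm(q[0]-[.4565,-.292])<.012
P=list(q[0]); T=[.6325,.072]
robot.move_pose(P+[.13],[180,0,5.5])
print("g",robot.line_to(P+[.087],vel=.08,guard=15))
robot.set_gripper(.02)
o=robot.observe();print(o["gripper_width"],o["gripper_force"],o["tool_pos"])
z=o["tool_pos"][2]
robot.line_to(P+[.20],vel=.15)
robot.move_pose(T+[.15],[180,0,8.5])
print("w",robot.observe()["gripper_width"])
robot.line_to(T+[z-.005],vel=.12)
print("g",robot.line_to(T+[z-.0095],vel=.03,guard=8),robot.observe()["tool_pos"])
robot.set_gripper(.064);robot.pause(.1)
robot.line_to(T+[.17],vel=.12)
robot.move_pose([.5,.03,.38],[180,0,15]);robot.pause(.1)
a=robot.grab_frame("wrist");cv2.imwrite("pics/z.png",cv2.resize(a,(800,600)))
print(robot.observe()["time"])
E
```

```text
[ 0.45859373 -0.29289726] 0.04894669108808608 0.02530082775451226
g False
0.048167851044955474 61.927878856658936 [ 0.45903733 -0.29331496  0.08785009]
w 0.04841874168723743
g False [0.63261561 0.07202621 0.07861864]
19.375
```

View pics/z.png

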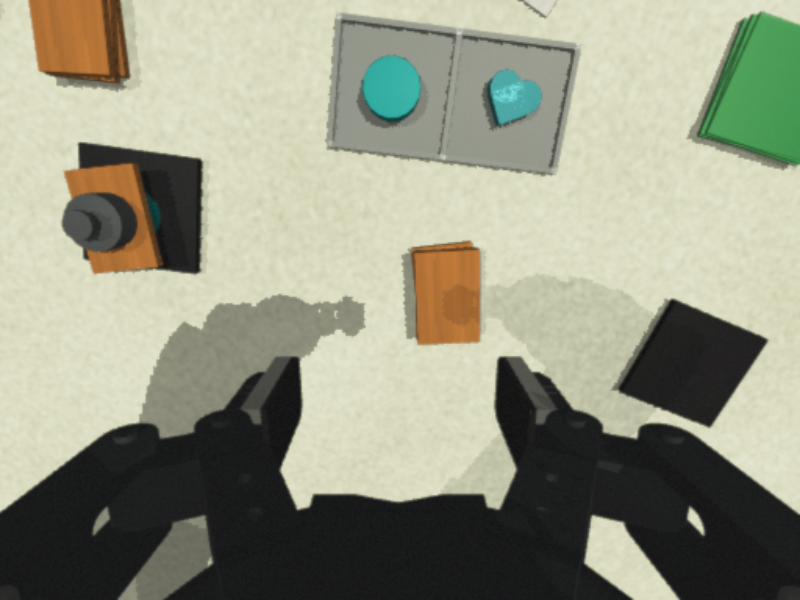

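The puck stands centred in the empty compartment at (392,87), and the plate is squared on the pile at (447,297). The gripper is clear of everything.

```bash
python3 -c "
from plant import robot
print(robot.job_done())"
```

```text
the job is handed in; nothing more can be done
None
```

Job handed in after about 19 s of robot time: in the last picture the spacer plate lies squared on the nearer pile and the puck stands in the tray's empty compartment; no verdict came back.

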